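# Fit the scraper blade over the locating pin of its holder

## Robot

A 6-joint arm with a two-finger parallel gripper is mounted at the origin on a cart in front of the work surface, level with it; the furniture and walls round the work are solid. World frame = base frame: x ahead of the robot, y to its left, z up, the work surface at z = 0. Lengths are in m, angles in degrees, forces in N, time in s.
With the tool pointing down it reaches from about 0.35 to 0.775 m from the base axis. Payload 7.3 kg.
Tool frame: the origin (TCP) lies between the finger pads; the fingertips stand 14 mm ahead of it and the grasp point (between the pads) lies 5 mm behind it (env.nose_length is the distance from the TCP to the fingertips, in m); z points along the fingers, y is the line along which they close (so a half turn about z gives the same grasp; the last joint's range is limited). The gripper opens to 92 mm and grips with 3 to 60 N. Pads are 19 mm wide; open, the fingers measure 130 mm over their backs; the gripper's body (75 mm by 190 mm) begins 47 mm behind the grasp point.
Start: joints at [64.515, 19.595, 87.324, -0, 73.075, -8.365], TCP at [0.155, 0.502, 0.241] pointing down, gripper open.
Joint ranges: [-145.02, 145.02], [-44.19, 115.74], [2.07, 154.8], [-57.11, 237.11], [16.16, 152.29], [-177.93, 177.93]. Speed limits (degrees/s): [147.25, 147.25, 180, 180, 180, 180].

## Interface

Orientations are given as a 3x3 rotation matrix whose columns are the frame's x, y, z axes.
In Python, from bench import env gives the robot as it stands. The module is installed in compiled form; this text tells all that it offers.
- The arm moves only by the shell command python3 -m creep 'ROWS' [OPENING]. ROWS is text: rows parted by semicolons, each of 4 numbers parted by spaces: the shift along the tool's x, y, z in m, then the turn about the tool's z in degrees. A call has 1 to 5 rows; each row is the pose to reach, as a shift and turn from the pose commanded when the call began, along the tool's axes at that moment; what a row does not reach only later rows make up. A row lasts 1/10 s, in which the tool goes at most 50 mm and 8.59 degrees, less where a joint would pass 70% of its speed; a pose out of reach is approached as far as the arm can. A call with a gripper value outside its range is refused whole. OPENING is the opening, from 0 (shut) to 1 (fully open), set as the call begins (- or left out, the last holds). The fingers move at their own pace and stop on an object; the grip force is fixed at half the most. Time passes only in rows, so rows that repeat a pose let the fingers close. It gives the time, the measured TCP pose, the force, the opening and the grip force at its end, in the units of the state.
- env.sense(): the state, without advancing time (a new reading comes with each control period).
- env.snapshot(name): name is "scene" or "top" or "wrist"; returns (picture, depth): 400x640x3 uint8, red, green, blue; 400x640 float32, m along the optical axis (not along the pixel's ray), 0 where there is no reading.
- env.camera_info(name): a dict with "intrinsics" (3x3 intrinsics, pixels), "rvec" (rotation vector, rad) and "tvec" (3), from world to camera coordinates, as OpenCV has them; the wrist camera has in their place "tool_from_camera" (4x4, takes a point from camera to tool coordinates, whose origin is the TCP and whose axes are the flange's). Camera axes: x right, y down, z forward; pixel columns grow to the right and rows downward; lengths in m; the calibration is good to about 2 mm. A picture is of the moment at which its call begins: read the wrist's pose just before it. camera_info takes no time and is no camera call.
- env.finish_job(): hands the job in; it is judged then, once.
The state is a dict: "time": time; "q": joint angles; "qd": joint speeds; "joint_torque": joint torques, N m; "tcp_pos": TCP position; "orientation": TCP orientation; "contact_force": force on the tool from outside, world axes, zero at the start; "ft_torque": the same for the moment, N m; "grip_width": opening from 0.0 (shut) to 1.0 (fully open); "finger_force": force on a finger pad.
Only numpy, scipy, OpenCV 4.12 (cv2) and the standard library are available. Lean on these libraries where they do the work, as an engineer would, in place of code of your own. Each camera call takes 0.05 s, during which the arm holds its last target. There are 200 camera calls.

## Task

Pick up the loose scraper blade by its grip rib and lay it flat in the aluminium blade holder with its notch over the locating pin, then slide it fully home so that its back edge is flush against the fence, and let go. The pin is clamped somewhere left of the middle of the holder, in a different place each time, so feel for it gently and never force the blade against the pin or the fence, nor slam it down. Leave the other things on the counter as they are.

Things in the scene. Friction and masses are not known exactly. Their poses are not given: they have to be found in the camera images.
- holder: Aluminium blade holder fixed to the counter, 110 (x) x 170 (y) mm. Origin: centre of its underside; z up, +x towards its fence. Flat bed 14 mm above the origin, open at the front (-x) and both ends. The fence, a straight rib 14 mm thick along y, has its front face at x = +30 mm and its top 9 mm above the bed. All is rigid: nothing gives when pushed.
- fence: The holder's fence. Origin: where the bed meets its front face, at mid-length (x 30, y 0, z 14 mm in the holder's frame; same axes). A square steel locating pin, 7 x 7 mm, stands 9 mm above the bed, its axis 7 mm in front of the fence. It is locked on a cross slide anywhere from y = +4 to +32 mm, differs each time and is not measured: look or feel for it with the blade.
- blade: Loose flat steel scraper blade, 60 (x) x 110 (y) x 5 mm, 0.14 to 0.28 kg, lying flat, with an upright black grip rib on top, 12 mm thick (x), 50 mm long (y), its top 29 mm above the underside. Origin: on the underside, below the rib's middle; z up. Thin bevelled edge at x = -20 mm, square back edge at x = +40 mm. Pick it by the rib, fingers closing along the blade's x.
- blade_heel (a point): Middle of the blade's back edge, on the underside (x 40, y 0, z 0 mm in the blade's frame; same axes). Here is the mouth of an open, square-cornered notch cut right through the blade: 10 mm wide (y = -5 to +5 mm), 14 mm deep (x = +26 to +40 mm).
- call_bell: Brass-coloured counter bell on a black foot, 82 mm across, 60 mm high; bystander. Origin under its centre.
- stamp: Wooden hand stamp, 45 x 30 x 70 mm; bystander. Origin under its centre.
- saucer: White saucer, 118 mm across, 16 mm high; bystander. Origin under its centre.
- tamper: Steel tamper with dark wooden knob, 58 mm across, 95 mm high; bystander. Origin under its centre.
- lid_stack: Stack of black cup lids, 88 mm across, 44 mm high; bystander. Origin under its centre.

How it is judged:
By the outcome, as a careful person would: the job done as asked, in the order asked, and still so for the second after the job is handed in, with the robot touching nothing.
It also fails if it takes over 72 s, if anything falls off the work surface, if the arm or the gripper's body presses on something with over 40 N, if the wrist force passes 120 N, or if a joint passes its speed limit or range.

## Working session

There is one attempt and no reset: what is moved stays moved. The work goes in short steps, Python scripts to look and compute and a shell command to move; the robot and the scene stay as the last step left them, time stands still between calls to the robot, and variables do not carry over. Pictures are saved under pics/ and viewed, at most 10 in all, crops included, and the job is handed in when it is done.

```bash
mkdir -p pics
cat > h.py <<'E'
import numpy as np, cv2
from bench import env
def save(name, fn):
    s=env.sense(); p,d=env.snapshot(name); cv2.imwrite('pics/'+fn+'.png',p[:,:,::-1]); np.savez('pics/'+fn+'.npz',d=d,R=np.array(s['orientation']),t=np.array(s['tcp_pos']),name=name)
    return p,d
def pts(fn):
    z=np.load('pics/'+fn+'.npz'); d=z['d']; name=str(z['name']); ci=env.camera_info(name); K=np.array(ci['intrinsics'])
    v,u=np.mgrid[0:400,0:640]
    P=np.stack([(u-K[0,2])/K[0,0]*d,(v-K[1,2])/K[1,1]*d,d],-1)
    if name=='wrist':
        T=np.array(ci['tool_from_camera']); P=P@T[:3,:3].T+T[:3,3]; P=P@z['R'].T+z['t']
    else:
        R=cv2.Rodrigues(np.array(ci['rvec']))[0]; P=(P-np.array(ci['tvec']).ravel())@R
    P[d==0]=np.nan
    return P
E
python3 - <<'E'
from h import *
save('top','top1'); s=env.sense(); print(s); print(env.camera_info('top')); print(env.camera_info('wrist'))
E
```

```text
{'time': 0.05, 'q': array([ 6.45133776e+01,  1.96364140e+01,  8.73752672e+01, -6.83913104e-04,
        7.30758126e+01, -8.36553890e+00]), 'qd': array([-0.04254255, -0.07239363, -0.02538373, -0.09272358,  0.04134689,
        0.00222691]), 'joint_torque': array([ 1.29393251e-03, -4.32420444e+01, -2.44992453e+01,  7.19417282e-02,
        5.22756844e-02, -5.61141712e-05]), 'tcp_pos': array([0.15437698, 0.50139497, 0.24005712]), 'orientation': array([[-9.55685707e-01,  2.94388196e-01, -6.46784126e-04],
       [ 2.94388831e-01,  9.55684730e-01, -1.38336492e-03],
       [ 2.10875408e-04, -1.51246810e-03, -9.99998834e-01]]), 'contact_force': array([0.24111365, 0.07310114, 0.78780289]), 'ft_torque': array([0.03244148, 0.04597288, 0.00505552]), 'finger_force': 0.0, 'grip_width': 1.0002894990188969}
{'intrinsics': array([[450.46962473,   0.        , 316.27571384],
       [  0.        , 450.46962473, 205.43965879],
       [  0.        ,   0.        ,   1.        ]]), 'rvec': array([ 2.12717102, -2.14788416,  0.18324659]), 'tvec': array([-0.13871941,  0.60384506,  1.01150068])}
{'intrinsics': array([[288.04627173,   0.        , 321.64012424],
       [  0.        , 288.04627173, 205.95389318],
       [  0.        ,   0.        ,   1.        ]]), 'tool_from_camera': array([[ 7.92894579e-05, -9.55580048e-01, -2.94731684e-01,
         7.92516955e-02],
       [ 9.99999963e-01,  1.52049437e-04, -2.23952690e-04,
         2.49930395e-04],
       [ 2.58818509e-04, -2.94731655e-01,  9.55580025e-01,
        -1.44715034e-01],
       [ 0.00000000e+00,  0.00000000e+00,  0.00000000e+00,
         1.00000000e+00]])}
```

View pics/top1.png

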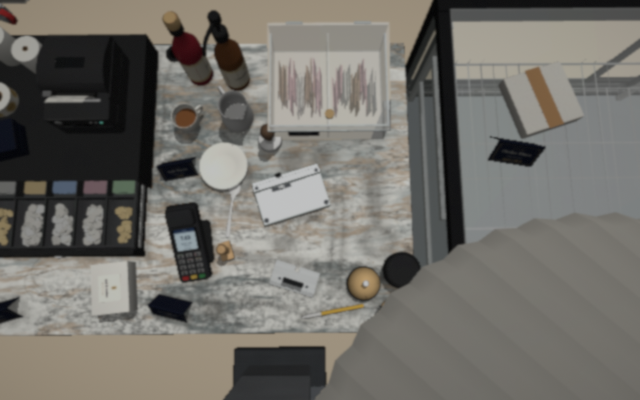

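The holder is centred near (291,194), with its fence along the upper side and a dark pin slot near (281,187). The blade is near (295,278), its rib at (292,282), with the notch side unclear. Next I measure both.

Run:
```python
from h import *
P=pts('top1')
for uv in [(255,196),(319,168),(327,203),(266,222),(291,194),(281,187),(295,280),(280,284),(303,286),(318,272),(275,270),(314,293),(240,250)]:
    print(uv,np.round(P[uv[1],uv[0]],3))
p=cv2.imread('pics/top1.png')[150:310,230:350]; cv2.imwrite('pics/crop1.png',cv2.resize(p,(600,800),interpolation=cv2.INTER_CUBIC)[:, :][100:700])
Z=P[:,:,2]; 
for nm,(a,b,c,d),lo,hi in [('rib',(265,300,260,325),.018,.04),('fence',(160,230,245,335),.0185,.04)]:
    m=np.zeros(Z.shape,bool); m[a:b,c:d]=True; m&=(Z>lo)&(Z<hi); q=P[m]; r=cv2.minAreaRect((q[:,:2]*1000).astype(np.float32)); print(nm,m.sum(),np.median(q,0),r)
```

```text
(255, 196) [0.636 0.007 0.001]
(319, 168) [ 0.7   -0.152  0.022]
(327, 203) [ 0.614 -0.171  0.018]
(266, 222) [ 0.569 -0.022  0.013]
(291, 194) [ 0.638 -0.083  0.014]
(281, 187) [ 0.653 -0.059  0.023]
(295, 280) [ 0.43  -0.092  0.007]
(280, 284) [ 0.421 -0.056  0.008]
(303, 286) [ 0.415 -0.111  0.003]
(318, 272) [ 0.448 -0.147  0.001]
(275, 270) [ 0.454 -0.044  0.004]
(314, 293) [ 0.398 -0.137 -0.002]
(240, 250) [ 0.503  0.042 -0.003]
rib 112 [ 0.42500625 -0.08718333  0.02805192] ((424.6041564941406, -87.310546875), (49.165870666503906, 11.752325057983398), 71.20599365234375)
fence 417 [ 0.67300864 -0.06916394  0.02217572] ((638.6809692382812, -77.66505432128906), (104.27159118652344, 167.67330932617188), 9.450955390930176)
```

View pics/crop1.png

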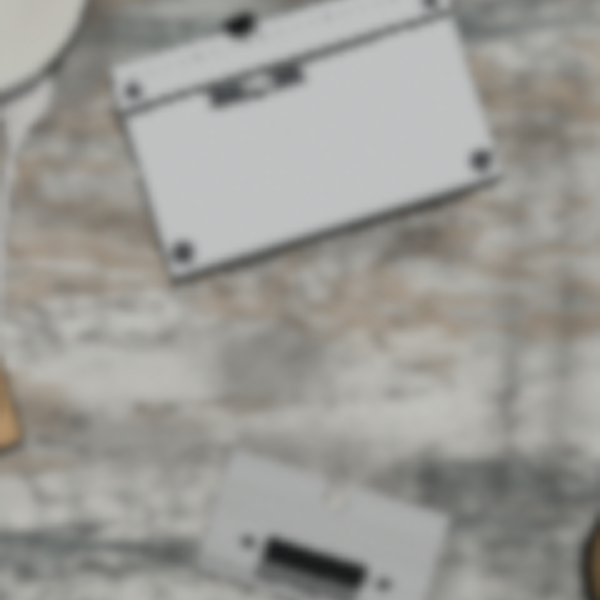

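The pin is visible at (281.6,186.6): world (0.653,-0.059,0.023), the right height. The notch is on the blade's far side, towards the holder (crop (335,495)), so blade yaw is about -19°.

```bash
cat >> h.py <<'E'
def go(x,y,z,yaw):
    "shift in tool axes + turn from current pose to world TCP target, yaw = direction of tool y"
    s=env.sense(); R=np.array(s['orientation']); t=np.array(s['tcp_pos'])
    cy=np.degrees(np.arctan2(R[1,1],R[0,1])); d=R.T@(np.array([x,y,z])-t)
    turn=-((yaw-cy+180)%360-180); print('t',round(s['time'],2),'pos',np.round(t,4),'yaw',round(cy,2),'shift',np.round(d,4),'turn',round(turn,2),'F',np.round(s['contact_force'],1),'w',round(s['grip_width']*92,1),'rows',np.linalg.norm(d)/.05,abs(turn)/8.59)
E
python3 -c "
from h import *
go(.43,-.09,.22,-18.8)"
```

```text
t 0.05 pos [0.1544 0.5014 0.2401] yaw 72.88 shift [-0.4375 -0.484   0.0207] turn 91.68 F [0.2 0.1 0.8] w 92.0 rows 13.055548221710383 10.672773600114176
```

```bash
python3 -m creep '-0.033 -0.036 0 8;-0.066 -0.072 0 16;-0.099 -0.108 0 24;-0.132 -0.145 0 32;-0.165 -0.181 0 40'; python3 -c "
from h import *
go(.43,-.09,.22,-18.8)"
```

```text
time: 0.55
tcp_pos: [0.259, 0.2783, 0.2404]
orientation: [[-0.539, 0.842, -0.0], [0.842, 0.539, -0.0], [-0.0, -0.0, -1.0]]
contact_force: [0.1, 0.3, 1.6]
grip_width: 1.002
finger_force: 0.0
t 0.55 pos [0.259  0.2783 0.2404] yaw 32.6 shift [-0.4024 -0.0543  0.0205] turn 51.4 F [0.1 0.3 1.6] w 92.1 rows 8.132253172242306 5.983459773987245
```

```bash
python3 -m creep '-0.049 -0.0065 0 8;-0.098 -0.013 0 16;-0.147 -0.02 0 24;-0.196 -0.026 0 32;-0.245 -0.033 0 40'; python3 -c "
from h import *
go(.43,-.09,.22,-18.8)"
```

```text
time: 1.05
tcp_pos: [0.3644, 0.0546, 0.2407]
orientation: [[0.13, 0.992, 0.0], [0.992, -0.13, 0.0], [0.0, 0.0, -1.0]]
contact_force: [1.0, 0.0, 0.6]
grip_width: 1.001
finger_force: 0.0
t 1.05 pos [0.3644 0.0546 0.2407] yaw -7.46 shift [-0.1348  0.0838  0.0206] turn 11.34 F [1.  0.  0.6] w 92.1 rows 3.201609469461826 1.3201038555328297
```

```bash
python3 -m creep '-0.034 0.021 0.005 3;-0.068 0.042 0.01 6;-0.102 0.063 0.015 9;-0.135 0.084 0.02 11.3;-0.135 0.084 0.02 11.3'
python3 - <<'E'
from h import *
go(.43,-.09,.22,-18.8)
save('wrist','w1')
E
```

```text
time: 1.55
tcp_pos: [0.432, -0.0913, 0.2196]
orientation: [[0.321, 0.947, -0.001], [0.947, -0.321, -0.001], [-0.001, -0.001, -1.0]]
contact_force: [-0.4, 0.9, -0.1]
grip_width: 0.998
finger_force: 0.0
t 1.55 pos [ 0.432  -0.0913  0.2196] yaw -18.7 shift [ 0.0006 -0.0023 -0.0004] turn 0.1 F [-0.4  0.9 -0.1] w 91.8 rows 0.04828119619309204 0.011480248197727893
```

View pics/w1.png

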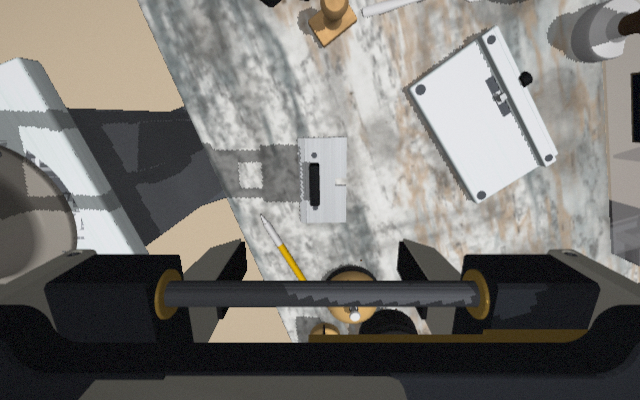

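The blade lies at (322,180): rib at (314,184), notch at (340,183). The holder is at (482,113), with its fence on the right and the pin slot near (497,97).

Run:
```python
from h import *
P=pts('w1'); Z=P[:,:,2]; im=cv2.imread('pics/w1.png')
def rect(nm,a,b,c,d,m0):
    m=np.zeros(Z.shape,bool); m[a:b,c:d]=True; m&=m0
    n,l,st,_=cv2.connectedComponentsWithStats(m.astype(np.uint8)); k=1+np.argmax(st[1:,4]); q=P[l==k]
    print(nm,len(q),np.round(np.median(q,0)*1000,1),cv2.minAreaRect((q[:,:2]*1000).astype(np.float32))); return l==k
rect('rib',130,230,290,355,(Z>.018)&(Z<.04))
rect('blade',125,235,280,360,(Z>.003)&(Z<.04))
h=rect('holder',20,210,395,565,(Z>.008)&(Z<.04))
f=rect('fence',20,210,395,565,(Z>.0185)&(Z<.03))
for uv in [(322,150),(335,200),(450,100),(480,150),(520,110),(497,97),(300,110),(492,35),(550,158)]: print(uv,np.round(P[uv[1],uv[0]]*1000,1))
c=cv2.resize(im[20:210,400:570],None,fx=3,fy=3,interpolation=cv2.INTER_CUBIC); 
zz=np.clip((np.nan_to_num(Z[20:210,400:570])+.005)/.04*255,0,255).astype(np.uint8)
zz=cv2.cvtColor(cv2.resize(zz,None,fx=1.6,fy=1.6,interpolation=cv2.INTER_NEAREST),cv2.COLOR_GRAY2BGR)
o=np.zeros((570,510+zz.shape[1],3),np.uint8); o[:,:510]=c; o[:zz.shape[0],510:]=zz
b=cv2.resize(im[130:230,290:355],None,fx=2.5,fy=2.5); o[310:310+b.shape[0],520:520+b.shape[1]]=b
cv2.imwrite('pics/c2.png',o)
```

```text
rib 420 [424.9 -85.3  29.3] ((424.38275146484375, -86.30668640136719), (49.766197204589844, 11.926012992858887), 72.8656005859375)
blade 3874 [434.7 -83.9   5.6] ((433.8048095703125, -89.55430603027344), (110.6981430053711, 61.0959587097168), 72.84796142578125)
holder 14575 [637.8 -73.1  14.8] ((640.7872314453125, -80.93829345703125), (115.78428649902344, 170.10000610351562), 17.111696243286133)
fence 2399 [669.4 -61.8  23.4] ((668.4396362304688, -72.49366760253906), (25.759061813354492, 169.96884155273438), 17.111906051635742)
(322, 150) [446.2 -52.6   4.3]
(335, 200) [ 441.7 -118.6    5.2]
(450, 100) [602.6 -45.   15.2]
(480, 150) [ 625.7 -112.2   14.9]
(520, 110) [670.8 -79.7  24.7]
(497, 97) [652.3 -58.6  17.8]
(300, 110) [4.363e+02 2.000e-01 1.400e+00]
(492, 35) [653.    4.8  24. ]
(550, 158) [ 698.3 -145.6   23.3]
```

View pics/c2.png

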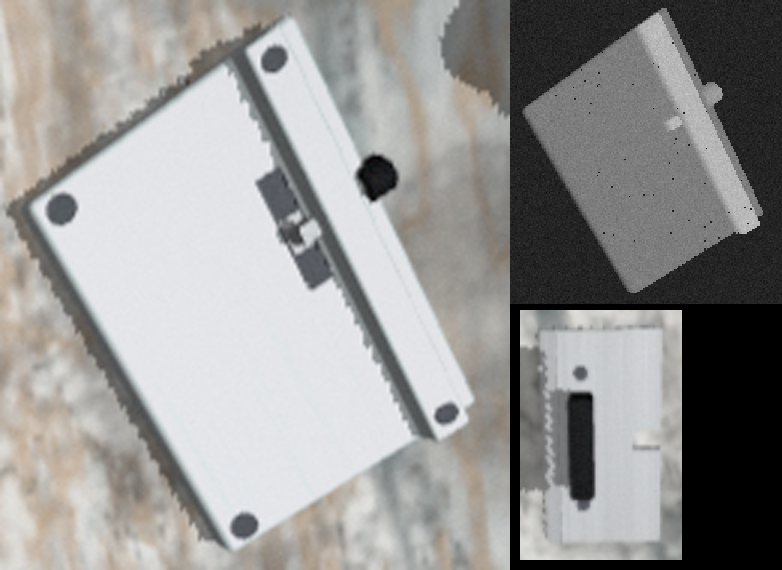

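The pin is the bright square at crop (307,230), in the left half of the slot area; the fence face, bed and notch are all clear. Now I measure in the holder's frame.

Run:
```python
from h import *
P=pts('w1'); Z=P[:,:,2]*1000; a=np.radians(17.1); R=np.array([[np.cos(a),-np.sin(a)],[np.sin(a),np.cos(a)]])
c0=np.array([640.,-80.]); H=(P[:,:,:2]*1000-c0)@R
m=np.zeros(Z.shape,bool); m[20:210,395:565]=True
hi=m&(Z>20)&(Z<28)
for y0 in range(-80,85,20):
    k=hi&(abs(H[...,1]-y0)<8); x=H[...,0][k]; print(y0,k.sum(),np.round(np.percentile(x,[1,3,50,97,99]),1))
al=m&(Z>11)&(Z<28)
print('y ext',np.percentile(H[...,1][al],[.05,99.95]),'x ext',np.percentile(H[...,0][al],[.05,99.95]))
```

```text
-80 150 [27.2 27.5 33.4 40.9 41.1]
-60 185 [27.3 27.7 33.7 41.1 41.4]
-40 191 [27.4 27.8 33.5 41.  41.3]
-20 196 [27.5 27.9 33.9 41.1 41.4]
0 214 [27.4 27.6 33.7 41.1 41.5]
20 284 [17.2 17.5 32.4 47.6 54.1]
40 231 [27.4 27.7 33.6 40.8 41.3]
60 239 [27.2 27.7 34.  41.4 41.6]
80 187 [27.5 27.8 33.7 41.  41.3]
y ext [-85.29302434  83.74094762] x ext [-57.22913006  57.15261804]
```

Run:
```python
from h import *
P=pts('w1'); Z=P[:,:,2]*1000; a=np.radians(17.1); R=np.array([[np.cos(a),-np.sin(a)],[np.sin(a),np.cos(a)]])
c0=np.array([640.,-80.]); H=(P[:,:,:2]*1000-c0)@R
m=np.zeros(Z.shape,bool); m[20:210,395:565]=True
k=m&(Z>19.5)&(Z<28)&(H[...,0]<26.5)&(H[...,0]>14)
print(k.sum(),H[k].min(0),H[k].max(0),H[k].mean(0))
py=(H[k].min(0)[1]+H[k].max(0)[1])/2
# blade
ab=np.radians(-17.15); Rb=np.array([[np.cos(ab),-np.sin(ab)],[np.sin(ab),np.cos(ab)]])
b0=np.array([424.4,-86.3]); B=(P[:,:,:2]*1000-b0)@Rb
mb=np.zeros(Z.shape,bool); mb[125:235,280:360]=True
for nm,kk in [('rib',mb&(Z>20)&(Z<36)),('plate',mb&(Z>3.5)&(Z<9))]: print(nm,np.percentile(B[kk],[1,99],axis=0).round(1))
n=mb&(Z<3)&(abs(B[...,0]-33)<5)&(abs(B[...,1])<15); print('notch',n.sum(),B[n].min(0),B[n].max(0),np.median(B[n],0))
# final seat & start TCP for tool aligned w/ holder: blade origin x = fence - 40
for dx in (0,30): print('blade origin',dx, c0+R@np.array([27.3-40-dx,py]))
go(b0[0]/1000,b0[1]/1000,.06,-17.15)
```

```text
57 [16.91775481 12.01726397] [24.44520408 18.99460791] [20.18736973 15.9556032 ]
rib [[ -5.8 -24.6]
 [  5.9  24.6]]
plate [[-18.4 -54.1]
 [ 39.2  53.9]]
notch 49 [29.0304679  -5.72700705] [36.94598859  2.32839295] [32.97851919 -1.69283099]
blade origin 0 [623.30205827 -68.91384687]
blade origin 30 [594.62826782 -77.73505663]
t 1.6 pos [ 0.4309 -0.0893  0.2197] yaw -18.6 shift [ 0.0007 -0.0068  0.1597] turn -1.45 F [-0.9  0.4 -1.3] w 91.8 rows 3.1976395248355605 0.1686253902283693
```

```bash
python3 -m creep '0 -0.003 0.045 -0.7;0.0005 -0.0065 0.09 -1.45;0.0007 -0.0068 0.135 -1.45;0.0007 -0.0068 0.16 -1.45;0.0007 -0.0068 0.16 -1.45'; python3 -c "
from h import *
go(.4244,-.0863,.0235,-17.15)"
```

```text
time: 2.1
tcp_pos: [0.4219, -0.083, 0.0582]
orientation: [[0.29, 0.957, -0.007], [0.957, -0.29, 0.003], [0.001, -0.008, -1.0]]
contact_force: [-0.3, -0.1, 0.1]
grip_width: 1.002
finger_force: 0.0
t 2.1 pos [ 0.4219 -0.083   0.0582] yaw -16.88 shift [-0.0025  0.0037  0.0347] turn 0.27 F [-0.3 -0.1  0.1] w 92.2 rows 0.6996086042568633 0.030966973328865867
```

```bash
python3 -m creep '0 0 0 0;0 0 0 0'; python3 -c "
from h import *
go(.4244,-.0863,.0235,-17.15)"
```

```text
time: 2.3
tcp_pos: [0.4256, -0.0849, 0.0623]
orientation: [[0.291, 0.957, 0.003], [0.957, -0.291, -0.001], [-0.0, 0.003, -1.0]]
contact_force: [0.5, -0.2, 0.9]
grip_width: 1.0
finger_force: 0.0
t 2.3 pos [ 0.4256 -0.0849  0.0623] yaw -16.93 shift [-0.0017 -0.0009  0.0388] turn 0.22 F [ 0.5 -0.2  0.9] w 92.0 rows 0.7766607586892061 0.026103490065478015
```

```bash
python3 -m creep '-0.0005 0 0.012 0.2;-0.001 0 0.024 0.2;-0.001 0 0.034 0.2;-0.001 0 0.037 0.2;-0.001 0 0.037 0.2'; python3 -m creep '0 0 0 0;0 0 0 0'; python3 -c "
from h import *
go(.4244,-.0863,.0235,-17.15)"
```

```text
time: 2.8
tcp_pos: [0.4245, -0.086, 0.024]
orientation: [[0.295, 0.955, 0.0], [0.955, -0.295, 0.0], [0.0, 0.0, -1.0]]
contact_force: [-0.5, 0.3, 0.4]
grip_width: 1.001
finger_force: 0.0
time: 3.0
tcp_pos: [0.4247, -0.0861, 0.0242]
orientation: [[0.295, 0.955, 0.001], [0.955, -0.295, -0.0], [0.0, 0.001, -1.0]]
contact_force: [-0.3, 0.0, 0.6]
grip_width: 0.997
finger_force: 0.0
t 3.0 pos [ 0.4247 -0.0861  0.0242] yaw -17.17 shift [-0.0003 -0.0002  0.0007] turn -0.02 F [-0.3  0.   0.6] w 91.7 rows 0.01524596225198248 0.002147692479145073
```

Well placed. Close and check.

```bash
python3 -m creep '0 0 0 0;0 0 0 0;0 0 0 0;0 0 0 0;0 0 0 0' 0; python3 -m creep '0 0 0 0;0 0 0 0;0 0 0 0;0 0 0 0;0 0 0 0'
```

```text
time: 3.5
tcp_pos: [0.4243, -0.0859, 0.0237]
orientation: [[0.295, 0.955, 0.0], [0.955, -0.295, 0.0], [0.0, 0.0, -1.0]]
contact_force: [-1.7, 0.6, 0.4]
grip_width: 0.613
finger_force: 0.0
time: 4.0
tcp_pos: [0.4244, -0.086, 0.0237]
orientation: [[0.295, 0.955, 0.0], [0.955, -0.295, 0.0], [0.0, 0.0, -1.0]]
contact_force: [0.5, -0.0, -0.3]
grip_width: 0.18
finger_force: 0.0
```

```bash
python3 -m creep '0 0 0 0;0 0 0 0;0 0 0 0;0 0 0 0'; python3 -m creep '0 0 -0.02 0;0 0 -0.04 0;0 0 -0.06 0;0 0 -0.06 0;0 0 -0.06 0';python3 -c "
from h import *
go(.5904,-.0788,.0837,17.1)"
```

```text
time: 4.4
tcp_pos: [0.4243, -0.086, 0.0237]
orientation: [[0.295, 0.955, -0.0], [0.955, -0.295, 0.0], [0.0, -0.0, -1.0]]
contact_force: [-0.4, 0.5, 0.7]
grip_width: 0.129
finger_force: 30.0
time: 4.9
tcp_pos: [0.4241, -0.0859, 0.0833]
orientation: [[0.295, 0.955, 0.0], [0.955, -0.295, 0.0], [0.0, 0.0, -1.0]]
contact_force: [0.1, 0.9, -1.0]
grip_width: 0.13
finger_force: 30.0
t 4.9 pos [ 0.4241 -0.0859  0.0833] yaw -17.17 shift [ 0.0559  0.1568 -0.0003] turn -34.27 F [ 0.1  0.9 -1. ] w 12.0 rows 3.3281482090256773 3.989995881065774
```

```bash
python3 -m creep '0.011 0.031 0 -7;0.022 0.063 0 -14;0.034 0.095 0 -21;0.045 0.127 0 -28;0.056 0.157 0 -34.27';python3 -m creep '0 0 0 0;0 0 0 0;0 0 0 0;0 0 0 0'
python3 - <<'E'
from h import *
go(.5994,-.0763,.05,17.1)
save('wrist','w3')
im=cv2.imread('pics/w3.png'); cv2.imwrite('pics/w3c.png',cv2.resize(im[60:260,220:480],None,fx=3,fy=3,interpolation=cv2.INTER_CUBIC))
E
```

```text
time: 5.4
tcp_pos: [0.5914, -0.0785, 0.0815]
orientation: [[-0.299, 0.954, -0.003], [0.954, 0.299, 0.001], [0.002, -0.002, -1.0]]
contact_force: [0.3, -0.2, -2.1]
grip_width: 0.127
finger_force: 30.0
time: 5.8
tcp_pos: [0.5896, -0.0788, 0.0832]
orientation: [[-0.293, 0.956, -0.002], [0.956, 0.293, 0.0], [0.001, -0.001, -1.0]]
contact_force: [0.4, 0.4, -2.2]
grip_width: 0.124
finger_force: 30.0
t 5.8 pos [ 0.5896 -0.0788  0.0832] yaw 17.04 shift [-0.0005  0.0101  0.0332] turn -0.06 F [ 0.4  0.4 -2.2] w 11.4 rows 0.6938403609329374 0.006440205711084103
```

View pics/w3c.png

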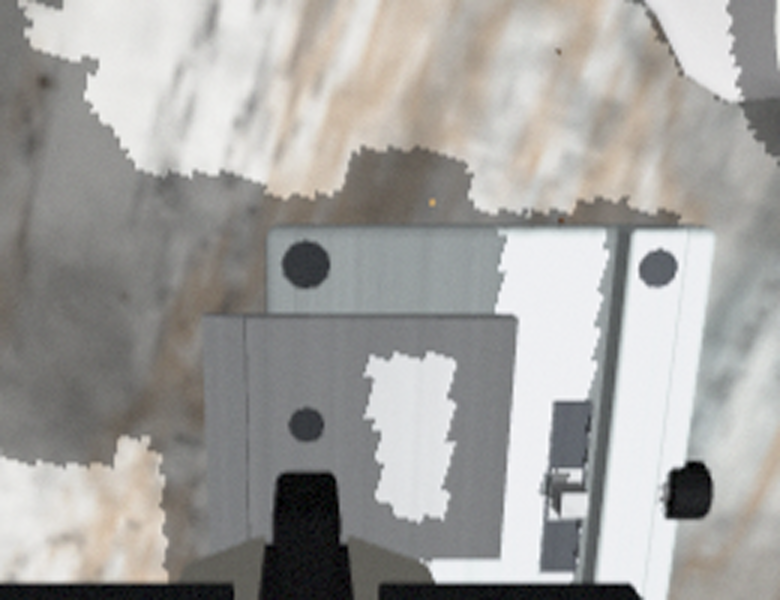

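The held blade's left end is at crop row 316 and its notch edge at row 557; the pin is at (572,497). I measure both in the same picture.

Run:
```python
from h import *
P=pts('w3'); Z=P[:,:,2]*1000; a=np.radians(17.1); R=np.array([[np.cos(a),-np.sin(a)],[np.sin(a),np.cos(a)]])
c0=np.array([640.,-80.]); H=(P[:,:,:2]*1000-c0)@R
t=np.load('pics/w3.npz')['t']; print('tcpH',(t[:2]*1000-c0)@R)
m=np.zeros(Z.shape,bool); m[60:255,280:460]=True
k=m&(Z>60)&(Z<70); 
print('bladeZ',np.median(Z[k]))
for x0 in (-30,-20,-12): 
    j=k&(abs(H[...,0]-x0)<2); print(x0,H[...,1][j].min(),H[...,1][j].max())
for y0 in (25,35,50):
    j=k&(abs(H[...,1]-y0)<4); print('back',y0,H[...,0][j].max())
q=P[k]; A=np.c_[q[:,:2],np.ones(len(q))]; print('tilt',np.degrees(np.linalg.lstsq(A,q[:,2],rcond=None)[0][:2]))
f=m&(Z>20)&(Z<28)
fx=f&(H[...,1]>30)&(H[...,1]<80); print('fence',np.percentile(H[...,0][fx],[1,3,97]))
p=f&(H[...,0]<25.5)&(H[...,0]>12); print('pin',p.sum(),H[p].min(0),H[p].max(0),H[p].mean(0))
```

```text
tcpH [-47.77980243  15.95413917]
bladeZ 65.06772080921894
-30 21.35469848658168 69.93770093383655
-20 18.100724023527725 69.898860699515
-12 19.99714553762552 69.83218466944697
back 25 -7.122839477556044
back 35 -6.885760295761959
back 50 -7.131957843529226
tilt [0.59374796 0.07445951]
fence [27.4119518  27.58060393 40.74162475]
pin 101 [16.80739277 12.36432786] [24.13017512 19.21975692] [20.17522743 15.94365055]
```

```bash
python3 -m creep '0.0008 0.006 0.01 0;0.0008 0.012 0.02 0;0.0008 0.016 0.03 0;0.0008 0.016 0.037 0;0.0008 0.016 0.04 0';python3 -m creep '0 0 0 0;0 0 0 0;0 0 0 0;0 0 0.001 0;0 0 0.002 0'; python3 -m creep '0 0 0 0;0 0 0 0'
```

```text
time: 6.35
tcp_pos: [0.6053, -0.0731, 0.0421]
orientation: [[-0.294, 0.956, -0.002], [0.956, 0.294, 0.001], [0.001, -0.002, -1.0]]
contact_force: [-0.0, 0.4, -1.7]
grip_width: 0.125
finger_force: 30.0
time: 6.85
tcp_pos: [0.6061, -0.0734, 0.042]
orientation: [[-0.294, 0.956, 0.001], [0.956, 0.294, -0.0], [-0.0, 0.001, -1.0]]
contact_force: [1.2, -0.9, -3.0]
grip_width: 0.129
finger_force: 30.0
time: 7.05
tcp_pos: [0.6059, -0.0733, 0.0417]
orientation: [[-0.294, 0.956, 0.0], [0.956, 0.294, 0.0], [0.0, 0.0, -1.0]]
contact_force: [0.6, -0.0, -1.4]
grip_width: 0.13
finger_force: 30.0
```

```bash
python3 -m creep '0 0 0.0005 0;0 0 0.001 0;0 0 0.0015 0;0 0 0.002 0;0 0 0.002 0'; python3 -m creep '0 0 0.0005 0;0 0 0.0005 0;0 0 0.001 0;0 0 0.001 0'
```

```text
time: 7.55
tcp_pos: [0.6059, -0.0733, 0.0396]
orientation: [[-0.294, 0.956, -0.0], [0.956, 0.294, 0.0], [0.0, -0.0, -1.0]]
contact_force: [0.1, -0.0, -3.0]
grip_width: 0.125
finger_force: 30.0
time: 7.95
tcp_pos: [0.6059, -0.0733, 0.0386]
orientation: [[-0.294, 0.956, -0.0], [0.956, 0.294, 0.0], [0.0, -0.0, -1.0]]
contact_force: [-0.4, -0.3, -2.3]
grip_width: 0.128
finger_force: 30.0
```

```bash
python3 -m creep '0 0 0.0003 0;0 0 0.0003 0;0 0 0.0006 0;0 0 0.0006 0'; python3 -m creep '0 0 0.0003 0;0 0 0.0003 0;0 0 0.0003 0'; python3 -m creep '0 0 0.0003 0;0 0 0.0003 0;0 0 0.0003 0'
```

```text
time: 8.35
tcp_pos: [0.6059, -0.0733, 0.0381]
orientation: [[-0.294, 0.956, -0.0], [0.956, 0.294, 0.0], [0.0, 0.0, -1.0]]
contact_force: [-0.4, -0.7, -2.8]
grip_width: 0.126
finger_force: 30.0
time: 8.65
tcp_pos: [0.6059, -0.0733, 0.0378]
orientation: [[-0.294, 0.956, 0.0], [0.956, 0.294, 0.0], [0.0, 0.0, -1.0]]
contact_force: [-0.4, 0.3, -1.9]
grip_width: 0.131
finger_force: 30.0
time: 8.95
tcp_pos: [0.6059, -0.0733, 0.0377]
orientation: [[-0.294, 0.956, 0.0], [0.956, 0.294, 0.0], [-0.0, 0.0, -1.0]]
contact_force: [-0.9, -0.2, 0.2]
grip_width: 0.13
finger_force: 30.0
```

Bed contact felt. Slide towards the pin in gentle steps.

```bash
python3 -m creep '0 0 0.0002 0;0 0.001 0.0002 0;0 0.002 0.0002 0;0 0.003 0.0002 0;0 0.004 0.0002 0'; python3 -m creep '0 0.001 0 0;0 0.002 0 0;0 0.002 0 0'; python3 -m creep '0 0.0005 0 0;0 0.001 0 0;0 0.0015 0 0;0 0.002 0 0'; python3 -c "
from h import *
go(.6233,-.0687,.0377,17.1)"
```

```text
time: 9.45
tcp_pos: [0.6097, -0.0724, 0.0377]
orientation: [[-0.294, 0.956, -0.0], [0.956, 0.294, -0.0], [-0.0, -0.0, -1.0]]
contact_force: [-4.1, -1.5, 5.5]
grip_width: 0.124
finger_force: 30.0
time: 9.75
tcp_pos: [0.6117, -0.0718, 0.0377]
orientation: [[-0.294, 0.956, 0.0], [0.956, 0.294, -0.0], [-0.0, 0.0, -1.0]]
contact_force: [-3.5, -0.5, 5.7]
grip_width: 0.13
finger_force: 30.0
time: 10.15
tcp_pos: [0.6135, -0.0713, 0.0377]
orientation: [[-0.294, 0.956, -0.0], [0.956, 0.294, -0.0], [-0.0, -0.0, -1.0]]
contact_force: [-3.8, -0.5, 5.8]
grip_width: 0.13
finger_force: 30.0
t 10.15 pos [ 0.6135 -0.0713  0.0377] yaw 17.1 shift [-0.0005  0.0102  0.    ] turn 0.0 F [-3.8 -0.5  5.8] w 11.9 rows 0.20328367483081103 0.00017264746961962487
```

```bash
for i in 1 2 3; do :; done; python3 -m creep '0 0.0004 0 0;0 0.0008 0 0;0 0.001 0 0'|sed -n '2p;4p'; python3 -m creep '0 0.0004 0 0;0 0.0008 0 0;0 0.001 0 0'|sed -n '2p;4p'
```

```text
tcp_pos: [0.6144, -0.071, 0.0377]
contact_force: [-4.8, -1.9, 6.0]
tcp_pos: [0.6154, -0.0707, 0.0377]
contact_force: [-4.4, -2.1, 6.0]
```

```bash
python3 -m creep '0 0.0005 0 0;0 0.001 0 0;0 0.001 0 0'|sed -n '2p;4p'; python3 -m creep '0 0.0005 0 0;0 0.001 0 0;0 0.001 0 0'|sed -n '2p;4p'
```

```text
tcp_pos: [0.6164, -0.0704, 0.0377]
contact_force: [-3.6, -2.1, 6.4]
tcp_pos: [0.6174, -0.0701, 0.0378]
contact_force: [-3.5, -0.0, 4.6]
```

The notch has taken the pin without resistance. On towards the fence.

```bash
python3 -m creep '0 0.0005 0 0;0 0.001 0 0;0 0.0015 0 0;0 0.002 0 0;0 0.002 0 0'|sed -n '2p;4p'; python3 -m creep '0 0.0005 0 0;0 0.001 0 0;0 0.001 0 0'|sed -n '2p;4p'
```

```text
tcp_pos: [0.6193, -0.0695, 0.0377]
contact_force: [-4.6, -1.8, 4.9]
tcp_pos: [0.6202, -0.0692, 0.0377]
contact_force: [-3.3, -1.6, 5.0]
```

```bash
python3 -m creep '0 0.0004 0 0;0 0.0008 0 0;0 0.0008 0 0'|sed -n '2p;4p'; python3 -c "
from h import *
go(.6233,-.0687,.0377,17.1)"
```

```text
tcp_pos: [0.621, -0.069, 0.0377]
contact_force: [-4.0, -0.9, 4.9]
t 12.45 pos [ 0.621  -0.069   0.0377] yaw 17.1 shift [-0.0004  0.0023  0.    ] turn 0.0 F [-4.  -0.9  4.9] w 12.1 rows 0.04659152220924241 0.0002601617650867671
```

Now 0.3 mm steps.

```bash
python3 -m creep '0 0.0003 0 0;0 0.0006 0 0;0 0.0006 0 0'|sed -n '2p;4p'; python3 -m creep '0 0.0003 0 0;0 0.0005 0 0;0 0.0005 0 0'|sed -n '2p;4p'
```

```text
tcp_pos: [0.6215, -0.0688, 0.0377]
contact_force: [-4.2, -0.9, 4.9]
tcp_pos: [0.622, -0.0687, 0.0377]
contact_force: [-3.5, -1.2, 5.7]
```

```bash
python3 -m creep '0 0.0003 0 0;0 0.0003 0 0'|sed -n '2p;4p'; python3 -m creep '0 0.0003 0 0;0 0.0003 0 0'|sed -n '2p;4p'
```

```text
tcp_pos: [0.6223, -0.0686, 0.0377]
contact_force: [-4.5, -0.9, 5.6]
tcp_pos: [0.6226, -0.0685, 0.0377]
contact_force: [-3.9, -1.7, 5.9]
```

```bash
python3 -m creep '0 0.0003 0 0;0 0.0003 0 0'|sed -n '2p;4p'
```

```text
tcp_pos: [0.6228, -0.0684, 0.0377]
contact_force: [-3.6, -2.0, 5.5]
```

```bash
python3 -m creep '0 0.0003 0 0;0 0.0003 0 0'|sed -n '2p;4p'; python3 -m creep '0 0.0003 0 0;0 0.0003 0 0'|sed -n '2p;4p'
```

```text
tcp_pos: [0.6229, -0.0684, 0.0377]
contact_force: [-5.3, -2.0, 6.5]
tcp_pos: [0.6229, -0.0684, 0.0377]
contact_force: [-6.0, -1.5, 7.1]
```

```bash
python3 -m creep '0 0.0003 0 0;0 0.0003 0 0'|sed -n '2p;4p'
```

```text
tcp_pos: [0.623, -0.0684, 0.0377]
contact_force: [-7.8, -2.8, 7.0]
```

```bash
python3 -m creep '0 0.0003 0 0;0 0.0003 0 0'|sed -n '2p;4p'
```

```text
tcp_pos: [0.623, -0.0684, 0.0377]
contact_force: [-7.6, -2.6, 7.9]
```

Fence contact at 0.623, as expected. A little more push for flushness, then a look.

```bash
python3 -m creep '0 0.0005 0 0;0 0.0008 0 0;0 0.0008 0 0'|sed -n '2,4p'
python3 - <<'E'
from h import *
save('wrist','w4'); print(env.sense()['ft_torque'],env.sense()['contact_force'])
im=cv2.imread('pics/w4.png'); cv2.imwrite('pics/w4c.png',cv2.resize(im[80:260,270:450],None,fx=3.3,fy=3.3,interpolation=cv2.INTER_CUBIC))
E
```

```text
tcp_pos: [0.6231, -0.0684, 0.0377]
orientation: [[-0.294, 0.956, -0.004], [0.956, 0.294, -0.001], [0.0, -0.004, -1.0]]
contact_force: [-11.1, -5.0, 10.8]
[-0.74778112  1.65896602  0.04876361] [-9.89878111 -3.23575575 10.57644837]
```

View pics/w4c.png

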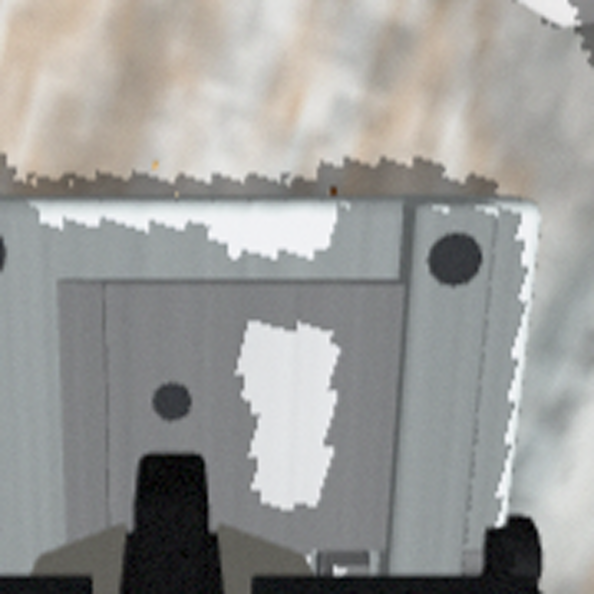

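The back edge lies along the fence, and the pin is in the notch at (350,570). I relax most of the push, then open.

```bash
python3 -m creep '0 -0.0005 0 0;0 -0.001 0 0;0 -0.001 0 0'|sed -n '2,4p'; python3 -m creep '0 0 0 0;0 0 0 0;0 0 0 0;0 0 0 0;0 0 0 0' 0.6;python3 -m creep '0 0 0 0;0 0 0 0'
```

```text
tcp_pos: [0.6231, -0.0684, 0.0377]
orientation: [[-0.294, 0.956, -0.002], [0.956, 0.294, -0.001], [-0.0, -0.002, -1.0]]
contact_force: [-8.0, -2.1, 7.7]
time: 15.6
tcp_pos: [0.624, -0.0677, 0.0372]
orientation: [[-0.294, 0.956, 0.0], [0.956, 0.294, 0.0], [0.0, 0.0, -1.0]]
contact_force: [-0.0, -0.6, 0.3]
grip_width: 0.51
finger_force: 0.0
time: 15.8
tcp_pos: [0.6239, -0.0678, 0.0373]
orientation: [[-0.294, 0.956, 0.0], [0.956, 0.294, 0.0], [0.0, 0.0, -1.0]]
contact_force: [0.1, 0.3, 0.0]
grip_width: 0.597
finger_force: 0.1
```

```bash
python3 -m creep '0 0 -0.01 0;0 0 -0.03 0;0 0 -0.06 0;0 0 -0.1 0;0 0 -0.1 0'; python3 -m creep '0 0 -0.04 0;0 -0.04 -0.04 0;0 -0.08 -0.04 0;0 -0.1 -0.04 0;0 -0.1 -0.04 0'; python3 -m creep '0 0 0 0;0 0 0 0;0 0 0 0'
python3 - <<'E'
from h import *
save('wrist','w5')
P=pts('w5'); Z=P[:,:,2]*1000; a=np.radians(17.1); R=np.array([[np.cos(a),-np.sin(a)],[np.sin(a),np.cos(a)]])
H=(P[:,:,:2]*1000-np.array([640.,-80.]))@R
r=(Z>35)&(Z<50)&(abs(H[...,0]+13)<20)&(abs(H[...,1]-15)<50)
q=H[r]; print('rib',len(q),q.min(0),q.max(0),cv2.minAreaRect(q.astype(np.float32)))
for y0 in (-25,-5,35,55):
    k=(abs(H[...,1]-y0)<6)&(abs(H[...,0])<55)
    pl=k&(Z>17)&(Z<21.8)&(H[...,0]>-3); fe=k&(Z>22.5)&(Z<27)&(H[...,0]>10); print(y0,'back',np.percentile(H[...,0][pl],[50,98]),'fence',np.percentile(H[...,0][fe],[2,98]), 'Z',np.median(Z[pl]))
im=cv2.imread('pics/w5.png'); m=np.argwhere(r).mean(0).astype(int); y,x=max(m[0]-100,0),max(m[1]-110,0)
print(x,y); cv2.imwrite('pics/w5c.png',cv2.resize(im[y:y+200,x:x+260],None,fx=3,fy=3,interpolation=cv2.INTER_CUBIC))
E
```

```text
time: 16.3
tcp_pos: [0.6271, -0.0685, 0.1442]
orientation: [[-0.294, 0.956, 0.011], [0.956, 0.294, -0.002], [-0.006, 0.01, -1.0]]
contact_force: [-0.3, -0.5, 0.5]
grip_width: 0.604
finger_force: 0.0
time: 16.8
tcp_pos: [0.5263, -0.0977, 0.178]
orientation: [[-0.293, 0.956, -0.001], [0.956, 0.293, 0.0], [0.0, -0.001, -1.0]]
contact_force: [0.2, -0.4, 0.4]
grip_width: 0.601
finger_force: 0.0
time: 17.1
tcp_pos: [0.5292, -0.0969, 0.1771]
orientation: [[-0.295, 0.956, 0.0], [0.956, 0.295, 0.0], [0.0, 0.0, -1.0]]
contact_force: [0.2, 0.5, 0.2]
grip_width: 0.602
finger_force: 0.0
rib 665 [-18.83378799  -9.71501173] [-6.62297112 40.13768765] ((-12.722871780395508, 15.211467742919922), (12.197441101074219, 49.84931945800781), 0.06075676158070564)
-25 back [12.82328686 27.87202696] fence [27.54311623 41.02547518] Z 19.571009670511785
-5 back [15.78875908 27.80054579] fence [27.6083541  40.75020329] Z 19.66246835578378
35 back [14.25273476 27.85597999] fence [27.61796668 40.81437659] Z 19.72006640780774
55 back [12.56261209 27.38403951] fence [27.52990411 40.58871204] Z 19.689235483872913
307 99
```

View pics/w5c.png

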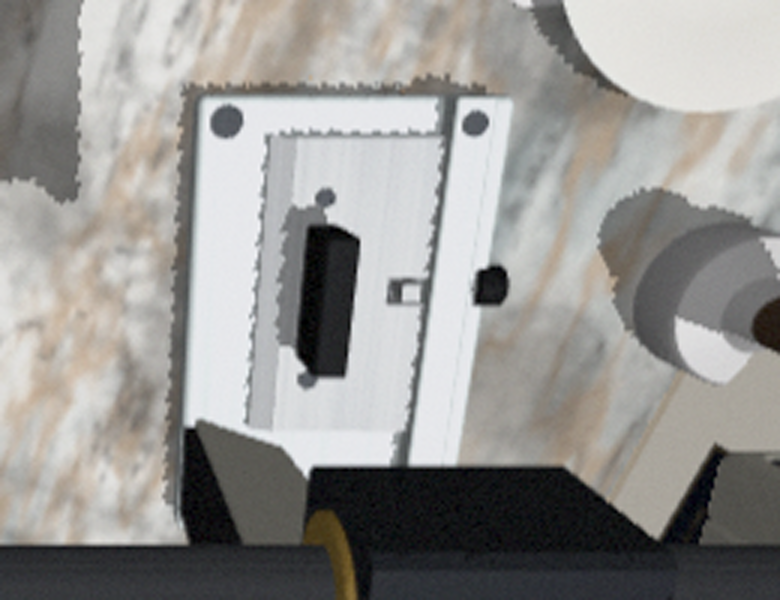

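The blade lies flat, the pin is in its notch at (405,291), and the back edge is flush: rib centre 40.0 mm from the fence face, yaw error 0.06°.

```bash
python3 -c "
from bench import env
print(env.finish_job())"
```

```text
the job is handed in; nothing more can be done
None
```

The blade is seated flat in the holder with its notch over the pin and its back edge flush against the fence; I let go, backed the arm clear and handed the job in at about 17 s.

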